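# Mount abrasive plates on the sloped sharpening stand

## Robot

A 6-joint arm with a two-finger parallel gripper is mounted at the origin on a cart in front of the work surface, level with it; the furniture and walls round the work are solid. World frame = base frame: x ahead of the robot, y to its left, z up, the work surface at z = 0. Lengths are in mm, angles in rad, forces in N, time in s.
With the tool pointing down it reaches from about 300 to 775 mm from the base axis. Payload 14.6 kg.
Tool frame: the origin (TCP) lies between the finger pads, 19 mm behind the fingertips; this is the grasp point; z points along the fingers, y is the line along which they close (so a half turn about z gives the same grasp; the last joint's range is limited). The gripper opens to 94 mm and grips with 3 to 60 N. Pads are 16 mm wide; open, the fingers measure 119 mm over their backs; the gripper's body (75 mm by 177 mm) begins 78 mm behind the grasp point.
Start: joints at [1.062, 0.3, 1.521, -0, 1.321, -0.067], TCP at [235.158, 497.182, 224.246] pointing down, gripper open.
Joint ranges: [-3.03, 3.03], [-0.79, 2.21], [0.23, 2.52], [-1.04, 4.18], [0, 3.07], [-2.55, 2.55]. Speed limits (rad/s): [2.22, 2.22, 2.57, 3.14, 3.14, 3.14].

## Interface

Orientations are given as [roll, pitch, yaw] about the fixed x, y, z axes, in that order (R = Rz(yaw) Ry(pitch) Rx(roll)).
In Python, from cell import manip gives the robot as it stands.
- The arm moves only by the shell command python3 nudge.py [OPENING] [FORCE], which reads ROWS from standard input. ROWS is a JSON list of rows, 1 to 5 of them, each an object with the fields x, y, z (the shift in units of 25 mm), rx, ry, rz (a rotation vector in rad); a field left out counts as zero; each row is the pose to reach, as a shift and turn from the pose commanded when the command began, along the tool's axes at that moment; what a row does not reach only later rows make up. A row lasts 1/10 s, in which the tool goes at most 50 mm and 0.15 rad, less where a joint would pass 70% of its speed; a pose out of reach is approached as far as the arm can. OPENING is the finger opening in mm, set as the command begins (- or left out keeps the last). The fingers move at their own pace and stop on an object; FORCE is the grip in N (left out, the last holds). Time passes only in rows, so rows that do not move let the fingers close. It prints the time, the measured TCP pose, the force, the opening and the grip force at its end. Input that does not fit is refused with a message, and nothing moves.
- manip.read_state(): the state, without advancing time (a new reading comes with each control period).
- manip.camera(name): name is "scene" or "side" or "wrist"; returns (picture, depth): 420x560x3 uint8, red, green, blue; 420x560 float32, mm along the optical axis (not along the pixel's ray), 0 where there is no reading.
- manip.camera_info(name): a dict with "K" (3x3 intrinsics, pixels), "dist" ([k1, k2, p1, p2, k3] as OpenCV has them; the pictures are not rectified), "rvec" (rotation vector, rad) and "tvec" (3), from world to camera coordinates, as OpenCV has them; the wrist camera has in their place "mount" (4x4, takes a point from camera to tool coordinates, whose origin is the TCP and whose axes are the flange's). Camera axes: x right, y down, z forward; pixel columns grow to the right and rows downward; lengths in mm; the calibration is good to about 2 mm. A picture is of the moment at which its call begins: read the wrist's pose just before it. camera_info takes no time and is no camera call.
- manip.sign_off(): hands the job in; it is judged then, once.
The state is a dict: "clock": time; "joints": joint angles; "qd": joint speeds; "effort": joint torques, N m; "eef_pos": TCP position; "eef_rot": TCP orientation; "wrist_force": force on the tool from outside, world axes, zero at the start; "moment": the same for the moment, N m; "finger_gap": finger opening in mm; "finger_force": force on a finger pad.
Only numpy, scipy, OpenCV 4.12 (cv2) and the standard library are available. Lean on these libraries where they do the work, as an engineer would, in place of code of your own. Each camera call takes 0.05 s, during which the arm holds its last target. There are 200 camera calls.

## Task

Mount the two loose abrasive plates on the taped bed of the sloped sharpening stand: slide the long one down until it rests against the stop at the foot, then the short one down behind it until it rests against the long one, both centred and straight. Then take the spring-loaded roller from its rest and, holding it square to the plates, roll it over both in one go from the stop to the top, pressing steadily with its spring about half-way in and never pushed right home, so that both plates are bedded down firmly along their whole length. Finally put the roller back in its rest, and leave the other things on the worktop alone.

Things in the scene. Friction and masses are not known exactly. Their poses are not given: they have to be found in the camera images.
- bed: Sloped bed of the sharpening stand: wooden board 192 long, 40 wide, fixed to the worktop. Origin: on the board's surface at the inner face of the stop, mid-width, 48 above the worktop. x runs up the slope (away from the robot, 28 degrees from level), y across it, z square out of the board. A steel stop at the foot, 44 wide, stands 10.5 above the board. Free air beside the board, 30 deep.
- bed_tape (a point): Middle of the bed's length, on the board (x = 96). Five black strips of mounting tape, 16x36, lie across the bed, centred at x = 15, 52.5, 90, 119 and 161 from the stop. Their tops stand 4.5 above the board; each yields to about 2 N, at most down to 1.0 above the board, and stays where it is pressed. A plate rubs on the stop, so bedding it takes about 9 to 13 N on the roller.
- bed_top (a point): Upper end of the bed, on the board (x = 192), 138 above the worktop.
- long_plate: Long abrasive plate: steel with a dark abrasive face on top, 105 (x) x 50 (y) x 10 thick, 0.17 kg, lying flat on the worktop. Origin: centre of its underside; z up. Either way round will do. When home its origin is at x = 52.5, y = 0 of the bed.
- short_plate: Short abrasive plate: the same but 70 (x) x 50 (y) x 10 thick, 0.11 kg. Origin: centre of its underside. When home its origin is at x = 140, y = 0 of the bed.
- long_plate_end0 (a point): Middle of the lower edge of the long plate's -x end (52.5 from its origin).
- long_plate_end1 (a point): Middle of the lower edge of the long plate's +x end.
- short_plate_end0 (a point): Middle of the lower edge of the short plate's -x end (35 from its origin).
- short_plate_end1 (a point): Middle of the lower edge of the short plate's +x end.
- roller: Spring-loaded hand roller, 142 long, 0.3 kg. Origin: foot of the wheel (where it touches the work, spring relaxed), on the handle's axis; z runs up the handle, y along the axle. Black wheel of radius 18, 44 wide; fork 57 wide (y), 36 deep (x), up to z = 50; square wooden handle 26 x 26 from z = 70 to 142, best gripped along its axis, fingers on its y sides, TCP at about z = 112.
- roller_axle (a point): Centre of the roller's wheel, z = 18 on the roller while the spring is relaxed.
- roller_fork (a joint): How far the roller's fork is pushed up into the handle, 0 to 0.014 m. A spring resists with 6 N at 0 and 0.7 N more per mm (about 16 N at the end).
- roller_wheel (a joint): Turn of the roller's wheel (rad, free to turn).
- cradle: The roller's rest: open steel trough on a wooden base fixed to the worktop, leaning 30 degrees towards the robot. Origin: where the roller's origin stands on the trough's floor, 34 above the worktop; z points out of the trough, x away from the robot, y across. Inner faces: back wall x = -18.5, 62 high (the roller leans on it); front wall x = 26, 18 high; sides y = -37 and 37, 30 high.
- forge_corner (a point): Top front left corner of the forge, the big fixed steel cabinet at the right of the worktop: 300 high, its front about level with this point and running off to the right, its left side running to the back.
- forge_handle (a point): Tip of the wooden handle of the forge's tray, fixed: it sticks out to the left from the forge's left side, 105 long, 26 thick, 72 to 98 above the worktop.
- tape_measure: Bystander: yellow-cased steel tape measure, 32x78x59, standing. To be left alone.
- half_brick: Bystander: pale half fire brick, 62x112x52. To be left alone.
- hoof_pick: Bystander: hoof pick with a thick blue handle, 43x154x18. To be left alone.
- pritchel: Bystander: dark steel punch, 19x213x19, lying along the front edge of the worktop. To be left alone.

How it is judged (in metres and radians):
On the way, in this order (a step that is already met when the one before it is completed fails the run):
1. the long plate lies on the tape, let go, against the stop (x of long_plate in the frame of bed between 0.0495 and 0.0555 m and y of long_plate in the frame of bed between -0.008 and 0.008 m and angle between the x axis of long_plate and the x axis of bed, either way round below 0.1 rad and angle between the z axis of long_plate and the z axis of bed, either way round below 0.12 rad and z of long_plate in the frame of bed between -0.001 and 0.0085 m and contact force between the fingers and long_plate below 0.1 N), for 0.2 s.
2. the short plate lies on the tape, let go, against the long plate (x of short_plate in the frame of bed between 0.137 and 0.143 m and y of short_plate in the frame of bed between -0.008 and 0.008 m and angle between the x axis of each of short_plate, long_plate and the x axis of bed, either way round below 0.1 rad and angle between the z axis of each of short_plate, long_plate and the z axis of bed, either way round below 0.12 rad and z of short_plate in the frame of bed between -0.001 and 0.0085 m and contact force between the fingers and short_plate below 0.1 N and x of long_plate in the frame of bed between 0.0495 and 0.0555 m and y of long_plate in the frame of bed between -0.008 and 0.008 m and z of long_plate in the frame of bed between -0.001 and 0.0085 m), for 0.2 s.
3. the roller presses on the lower end of the long plate, square to it and turning (x of roller_axle in the frame of bed between -0.002 and 0.032 m and y of roller_axle in the frame of bed between -0.014 and 0.014 m and contact force between roller and long_plate above 7 N and angle between the z axis of roller and the z axis of bed, either way round below 0.3 rad and (velocity of joint roller_wheel above 0.2 rad/s or velocity of joint roller_wheel below -0.2 rad/s)), for 0.08 s.
4. it presses and rolls on the middle of the long plate (x of roller_axle in the frame of bed between 0.038 and 0.068 m and y of roller_axle in the frame of bed between -0.014 and 0.014 m and contact force between roller and long_plate above 7 N and angle between the z axis of roller and the z axis of bed, either way round below 0.3 rad and (velocity of joint roller_wheel above 0.2 rad/s or velocity of joint roller_wheel below -0.2 rad/s)), for 0.08 s.
5. it presses and rolls on the upper end of the long plate (x of roller_axle in the frame of bed between 0.072 and 0.103 m and y of roller_axle in the frame of bed between -0.014 and 0.014 m and contact force between roller and long_plate above 7 N and angle between the z axis of roller and the z axis of bed, either way round below 0.3 rad and (velocity of joint roller_wheel above 0.2 rad/s or velocity of joint roller_wheel below -0.2 rad/s)), for 0.08 s.
6. it presses and rolls on the lower end of the short plate (x of roller_axle in the frame of bed between 0.107 and 0.138 m and y of roller_axle in the frame of bed between -0.014 and 0.014 m and contact force between roller and short_plate above 7 N and angle between the z axis of roller and the z axis of bed, either way round below 0.3 rad and (velocity of joint roller_wheel above 0.2 rad/s or velocity of joint roller_wheel below -0.2 rad/s)), for 0.08 s.
7. it presses and rolls on the upper end of the short plate (x of roller_axle in the frame of bed between 0.146 and 0.185 m and y of roller_axle in the frame of bed between -0.014 and 0.014 m and contact force between roller and short_plate above 7 N and angle between the z axis of roller and the z axis of bed, either way round below 0.3 rad and (velocity of joint roller_wheel above 0.2 rad/s or velocity of joint roller_wheel below -0.2 rad/s)), for 0.08 s.
At the end, for the whole second after the job is handed in: Long plate against the stop, short plate against it (3 mm along, 8 mm across, 0.1 rad), both ends of both within 1.6 mm of fully bedded (underside under 2.6 mm above the board); roller wheel down in its rest (foot within 18 mm of the floor's middle, lean within 0.25 rad); all at rest (x of long_plate in the frame of bed between 0.0495 and 0.0555 m and y of long_plate in the frame of bed between -0.008 and 0.008 m and angle between the x axis of each of long_plate, short_plate and the x axis of bed, either way round below 0.1 rad and angle between the z axis of each of long_plate, short_plate and the z axis of bed, either way round below 0.12 rad and z of long_plate in the frame of bed between -0.001 and 0.0085 m and x of short_plate in the frame of bed between 0.137 and 0.143 m and y of short_plate in the frame of bed between -0.008 and 0.008 m and z of short_plate in the frame of bed between -0.001 and 0.0085 m and z of each of long_plate_end0, long_plate_end1, short_plate_end0, short_plate_end1 in the frame of bed below 0.0026 m and distance between roller and cradle below 0.018 m and angle between the z axis of roller and the z axis of cradle, either way round below 0.25 rad and angle between roller's own z axis and vertical below 0.9 rad and linear speed of each of roller, long_plate, short_plate below 0.02 m/s); the robot touches nothing.
It fails at once if the roller's spring is pushed right home (more than 13.7 of its 14 mm) (value of joint roller_fork above 0.0137 m).
It fails at once if a bystander disturbed (moved by more than 30 mm) (distance of any of tape_measure, half_brick, hoof_pick, pritchel from where it was at the start of the episode above 0.03 m).
It also fails if it takes over 72 s, if anything falls off the work surface, if the arm or the gripper's body presses on something with over 40 N, if the wrist force passes 120 N, or if a joint passes its speed limit or range.

## Working session

There is one attempt and no reset: what is moved stays moved. The work goes in short steps, Python scripts to look and compute and a shell command to move; the robot and the scene stay as the last step left them, time stands still between calls to the robot, and variables do not carry over. Pictures are saved under pics/ and viewed, at most 10 in all, crops included, and the job is handed in when it is done.

```bash
ls; mkdir -p pics; python3 - <<'E'
from cell import manip
import cv2,numpy as np
print(manip.read_state())
for n in ["scene","side"]:
    p,d=manip.camera(n); cv2.imwrite(f"pics/{n}0.png",p[:,:,::-1]); np.savez(f"pics/{n}0.npz",p=p,d=d)
    print(n,manip.camera_info(n), (d>0).mean())
print(manip.camera_info("wrist"))
E
```

```text
cell.py
nudge.py
pics
{'clock': 0.0, 'joints': array([ 1.06239865e+00,  3.00427416e-01,  1.52156705e+00,  7.47321243e-06,
        1.32070820e+00, -6.65974730e-02]), 'qd': array([ 0.0007554 , -0.00165682, -0.00158923,  0.0015879 ,  0.00077889,
        0.00145701]), 'effort': array([ 7.03038677e-04, -5.31798756e+01, -3.52745354e+01,  7.10150390e-02,
        2.43337720e-02, -1.88106715e-04]), 'eef_pos': array([235.04584571, 496.98278815, 223.7162197 ]), 'eef_rot': array([-3.14048558e+00, -8.10920406e-05,  2.69979055e+00]), 'wrist_force': array([-0.97860117,  0.60283972, -0.32031443]), 'moment': array([-0.032849  , -0.00153002,  0.00453655]), 'finger_force': 0.0, 'finger_gap': 94.14959401641768}
scene {'K': array([[477.80024519,   0.        , 288.39829716],
       [  0.        , 477.80024519, 211.49639081],
       [  0.        ,   0.        ,   1.        ]]), 'dist': array([-0.01348512,  0.        ,  0.        ,  0.        ,  0.        ]), 'rvec': array([ 2.25619619, -0.78744496,  0.31337443]), 'tvec': array([-385.48218364,  47
[... 326 characters left out ...]
.20801693,  0.09602972]), 'tvec': array([-582.54751874,  314.05786874, 1117.00678568])} 0.9958503401360544
{'K': array([[318.43331755,   0.        , 277.26550445],
       [  0.        , 318.43331755, 207.10916775],
       [  0.        ,   0.        ,   1.        ]]), 'dist': array([-0.01989159,  0.        ,  0.        ,  0.        ,  0.        ]), 'mount': array([[-1.39186094e-04, -9.67582546e-01, -2.52554938e-01,
         7.33134645e+01],
       [ 9.99999984e-01, -1.05905542e-04, -1.45369310e-04,
         1.31497954e+00],
       [ 1.13909839e-04, -2.52554955e-01,  9.67582545e-01,
        -1.60923934e+02],
       [ 0.00000000e+00,  0.00000000e+00,  0.00000000e+00,
         1.00000000e+00]])}
```
View pics/scene0.png

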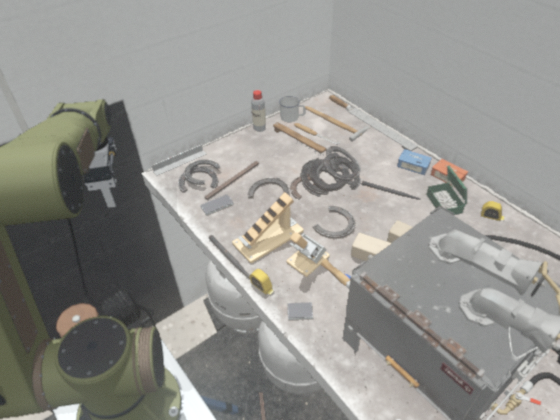

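View pics/side0.png

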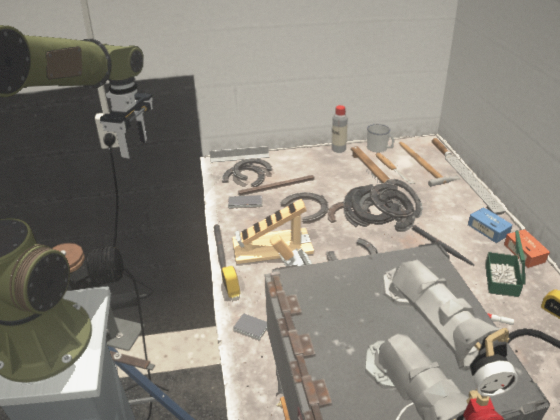

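The scene view shows the plates at about (217,205) and (300,312). The striped bed is near (267,228), the roller and cradle near (308,250), and the forge handle near (335,270). Next I'll build a top-down map from depth.

```bash
cat > h.py <<'E'
import cv2,numpy as np
from scipy.spatial.transform import Rotation as R
from cell import manip
def pose(s=None):
    s=s or manip.read_state(); T=np.eye(4); T[:3,:3]=R.from_euler('xyz',s['eef_rot']).as_matrix(); T[:3,3]=s['eef_pos']; return T
def cam2w(n,T=None):
    i=manip.camera_info(n)
    if n=="wrist": return (pose() if T is None else T)@i['mount']
    M=np.eye(4); M[:3,:3]=cv2.Rodrigues(i['rvec'])[0]; M[:3,3]=i['tvec']; return np.linalg.inv(M)
def cloud(n,d,M):
    i=manip.camera_info(n); h,w=d.shape
    uv=np.stack(np.meshgrid(np.arange(w),np.arange(h)),-1).reshape(-1,1,2).astype(float)
    r=cv2.undistortPoints(uv,i['K'],i['dist'])[:,0]
    P=np.c_[r,np.ones(len(r))]*d.reshape(-1,1)
    return (P@M[:3,:3].T+M[:3,3]).reshape(h,w,3)
def snap(n,f):
    T=pose(); p,d=manip.camera(n); M=cam2w(n,T); P=cloud(n,d,M)
    np.savez(f"pics/{f}.npz",p=p,d=d,M=M,P=P); cv2.imwrite(f"pics/{f}.png",p[:,:,::-1]); return p,d,M,P
def box(pts):
    (c,s,a)=cv2.minAreaRect(pts.astype(np.float32)); return np.round(c,1),np.round(s,1),round(a,1)
E
cat > top.py <<'E'
from h import *
import sys
x0,x1,y0,y1=250,800,-350,450; s=1.0
im=np.zeros((x1-x0,y1-y0,3),np.uint8); H=np.full(im.shape[:2],-1e3)
for n in ["scene","side"]:
    z=np.load(f"pics/{n}0.npz"); P=cloud(n,z['d'],cam2w(n)); p=z['p']
    m=(z['d']>0)&(P[...,0]>x0)&(P[...,0]<x1-1)&(P[...,1]>y0)&(P[...,1]<y1-1)&(P[...,2]<330)&(P[...,2]>-10)
    q=P[m];c=p[m]
    o=np.argsort(q[:,2])
    for k in o:
        a=int(x1-q[k,0]);b=int(y1-q[k,1])
        cv2.rectangle(im,(b-1,a-1),(b+1,a+1),c[k][::-1].tolist(),-1)
    # table height check
    t=P[(P[...,0]>450)&(P[...,0]<750)&(abs(P[...,2])<15)&(P[...,1]>0)]
    print(n,len(q),np.percentile(t[:,2],[10,50,90]))
for x in range(300,800,100): cv2.putText(im,str(x),(0,x1-x),0,.4,(0,255,0)); cv2.line(im,(0,x1-x),(800,x1-x),(0,255,0),1)
for y in range(-300,450,100): cv2.putText(im,str(y),(y1-y,10),0,.4,(0,255,0)); cv2.line(im,(y1-y,0),(y1-y,550),(0,255,0),1)
cv2.imwrite("pics/top.png",im)
E
python3 top.py
```

```text
scene 30972 [-3.06469459  1.01459704 11.11119859]
side 27784 [-1.49964976  1.63656169 11.71798348]
```

View pics/top.png

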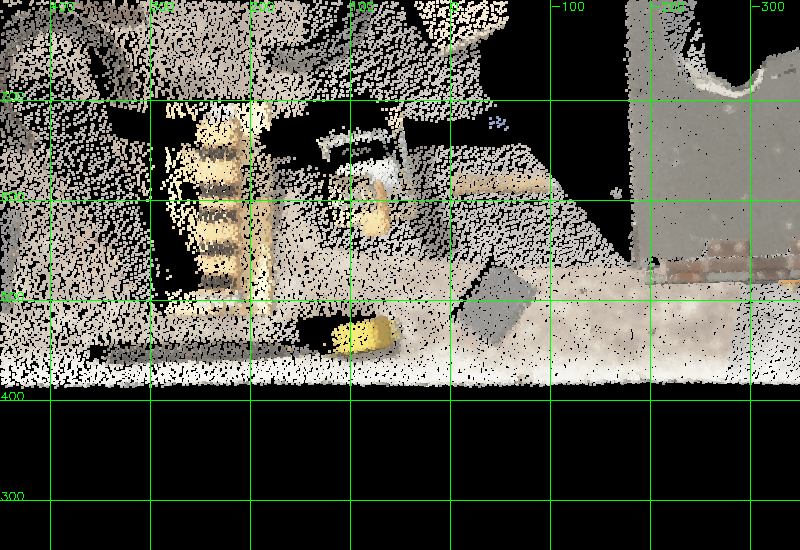

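The top-down map has x falling down the rows and y = 450 − column. In it:
- The bed is around y≈230, x≈510–690.
- The short plate is near (497,-45).
- The roller's handle end is near (575,75).
- The tape measure is at (467,85).
- The forge handle runs at x≈615, y≈-5 to -100.

Next I'll fit these numerically.

```bash
cat > fit.py <<'E'
from h import *
seeds={"scene":{"long":(217,205),"short":(300,312)},"side":{"long":(245,202),"short":(252,326)}}
for n in seeds:
    z=np.load(f"pics/{n}0.npz"); P=cloud(n,z['d'],cam2w(n)); p=z['p'].astype(int)
    for k,(u,v) in seeds[n].items():
        c=np.median(p[v-3:v+4,u-3:u+4].reshape(-1,3),0)
        m=((abs(p-c).max(-1)<22)).astype(np.uint8); 
        q=P[v,u]; m&=(np.linalg.norm(P[...,:2]-q[:2],axis=-1)<90).astype(np.uint8)
        _,lab=cv2.connectedComponents(m); g=P[lab==lab[v,u]]
        print(n,k,c,len(g),"z",np.median(g[:,2]).round(1),box(g[:,:2]))
    # bed board surface: points in region, fit plane
    g=P[(P[...,1]>205)&(P[...,1]<260)&(P[...,0]>500)&(P[...,0]<720)&(P[...,2]>45)]
    for _ in range(4):
        A=np.c_[g[:,:2],np.ones(len(g))]; w=np.linalg.lstsq(A,g[:,2],rcond=None)[0]; r=g[:,2]-A@w; g=g[abs(r)<max(4,r.std()*1.5)]
    print(n,"bed",len(g),w,np.degrees(np.arctan(np.hypot(w[0],w[1]))),"yaw",np.arctan2(w[1],w[0]),g.min(0),g.max(0),box(g[:,:2]))
    g=P[(P[...,1]>40)&(P[...,1]<140)&(P[...,0]>540)&(P[...,0]<720)&(P[...,2]>100)&(P[...,2]<190)]
    print(n,"roller hi",len(g),g.mean(0),g.min(0),g.max(0))
E
python3 fit.py
```

```text
scene long [155. 156. 159.] 410 z 8.6 (array([546. , 473.9]), array([ 91.9, 109.2]), 80.8)
scene short [159. 160. 163.] 417 z 9.2 (array([496.4, -45.1]), array([61.1, 72.3]), 55.7)
scene bed 595 [ 5.18528682e-01  1.21578634e-01 -2.40056685e+02] 28.039370878578552 yaw 0.2303082011160602 [500.58151888 206.6682976   45.26796152] [675.09814788 251.09001479 140.19195127] (array([587.6, 229.3]), array([174.7,  43.5]), 1.1)
scene roller hi 159 [583.77042224  68.99755017 140.76932924] [562.57135009  60.37609224 100.3345314 ] [618.1074505   87.99686087 163.41343964]
side long [152. 147. 144.] 378 z 9.8 (array([542.6, 468.4]), array([ 79.6, 104.6]), 85.1)
side short [154. 151. 148.] 571 z 9.6 (array([496.6, -45. ]), array([59.3, 70.7]), 56.1)
side bed 728 [ 5.00988168e-01  2.09365759e-01 -2.50943800e+02] 28.500907622338442 yaw 0.3958463114276696 [501.76276211 206.64704777  46.0653399 ] [680.16012939 253.39023764 140.27491493] (array([591. , 230.2]), array([178.1,  45.4]), 0.6)
side roller hi 306 [590.89617753  69.56137078 135.86590788] [565.65982904  59.58204898 100.74636448] [620.09898567  89.48362333 163.30288818]
```

The manual's scale: shifts go in units of 25 mm. Converting my numbers, -230 mm is -9.2, 83 mm is 3.32.

```bash
cat > to.py <<'E'
# usage: to.py x y z rx ry rz(euler) -> shift and rotvec in tool axes
from h import *; import sys
v=[float(a) for a in sys.argv[1:7]]; T=pose(); D=R.from_euler('xyz',v[3:]).as_matrix()
print("d",(T[:3,:3].T@(np.array(v[:3])-T[:3,3])).round(1),"rot",R.from_matrix(T[:3,:3].T@D).as_rotvec().round(3))
E
echo '[{"x":-1.84,"y":0.64,"z":-0.2,"rz":-0.14},{"x":-3.68,"y":1.28,"z":-0.4,"rz":-0.28},{"x":-5.52,"y":1.92,"z":-0.6,"rz":-0.42},{"x":-7.36,"y":2.6,"z":-0.8,"rz":-0.44},{"x":-9.2,"y":3.32,"z":-0.96,"rz":-0.44}]' | python3 nudge.py
python3 to.py 510 470 250 3.1416 0 3.1416
```

```text
clock: 0.6
eef_pos: [480.4, 473.2, 248.3]
eef_rot: [-3.141, -0.0, 3.141]
wrist_force: [-0.3, 1.3, 0.1]
finger_gap: 94.4
finger_force: 0.0
d [-29.6  -3.2  -1.7] rot [-0.    -0.    -0.001]
```

```bash
cat > plate.py <<'E'
from h import *; import sys
f,x,y,r=sys.argv[1],*map(float,sys.argv[2:5])
p,d,M,P=snap("wrist",f)
def rep(P,p,tag):
    near=np.linalg.norm(P[...,:2]-[x,y],axis=-1)<r
    t=np.median(P[near&(abs(P[...,2])<4)][:,2])
    m=near&(P[...,2]>t+5.5)&(P[...,2]<t+14)
    m=cv2.morphologyEx(m.astype(np.uint8),cv2.MORPH_OPEN,np.ones((3,3)))
    _,lab,st,_=cv2.connectedComponentsWithStats(m); k=1+np.argmax(st[1:,4]); g=P[lab==k]
    print(tag,"table",t.round(1),"n",len(g),"z",np.median(g[:,2]).round(1),box(g[:,:2]))
rep(P,p,"wrist")
E
python3 plate.py w1 545 472 100
```

```text
wrist table 0.6 n 2828 z 10.4 (array([542.3, 463.1]), array([ 50.6, 104.4]), 83.0)
```

View pics/w1.png

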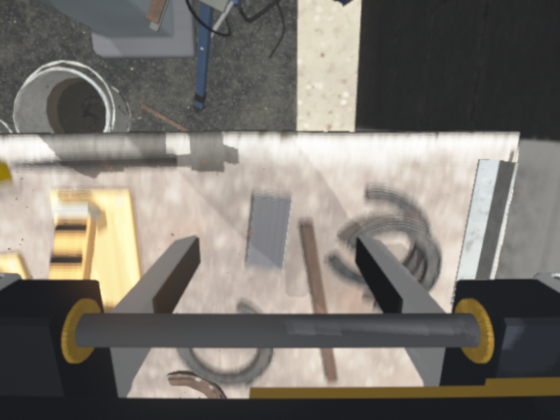

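The picture shows the long plate at pixels (250–290, 193–268), slightly turned. A rusty bar runs close to its right, with its left edge near (303,222). I'll check how much finger room there is, and also fit the bed from this view.

```bash
python3 - <<'E'
from h import *
z=np.load("pics/w1.npz");P=z['P']
c=np.array([542.3,463.1]);a=-0.122;X=np.array([np.cos(a),np.sin(a)]);Y=np.array([-X[1],X[0]])
q=P.reshape(-1,3);u=(q[:,:2]-c)@X;v=(q[:,:2]-c)@Y
for lo,hi in((-40,-20),(-20,0),(0,20),(20,40)):
    m=(u>lo)&(u<hi)&(abs(v)<80)&(q[:,2]>4)&(q[:,2]<60)
    hv=v[m]; print(lo,hi,"right gaps",np.histogram(hv,bins=np.arange(-80,81,5))[0])
# bed
for (ylo,yhi) in((195,270),):
    m=(q[:,1]>ylo)&(q[:,1]<yhi)&(q[:,0]>490)&(q[:,0]<720)&(q[:,2]>35)&(q[:,2]<160)
    g=q[m];print(len(g),g.min(0),g.max(0))
T=pose();print(T[:3,3])
E
python3 to.py 542.5 463 60 3.1416 0 3.02; python3 to.py 542.5 463 20.8 3.1416 0 3.02
```

```text
-40 -20 right gaps [ 0  0  0  0  0  0  0  0  0  0  0 50 58 58 57 58 58 57 59 56 54  3  0  0
  0  5 12  1  0  0  0  0]
-20 0 right gaps [ 0  0  0  0  0  0  0  0  1  0  0 52 56 56 55 53 53 54 54 56 53  3  0  0
 28 54 55 43  6  0  0  0]
0 20 right gaps [ 0  0  0  0  0  0  0  0  0  0  6 48 51 54 54 54 53 56 53 53 52  2  0  0
  0 15 51 51 50 14  0  0]
20 40 right gaps [ 0  0  0  0  0  0  0  0  0  0  1 47 52 52 51 51 52 51 53 52 50  2  0  0
  0  0  6 43 52 49 22  0]
3263 [493.68367657 210.82773327  35.09958465] [648.12145501 256.40666356  86.11770672]
[486.48889854 471.18338747 247.2860565 ]
d [-56.   -7.6 187.3] rot [-0.001  0.001  0.116]
d [-55.9  -7.6 226.5] rot [-0.001  0.001  0.116]
```

```bash
echo '[{},{}]' | python3 nudge.py 64 ; python3 - <<'E'
from h import *
for _ in range(3):
    s=manip.read_state(); print(s['clock'],s['eef_pos'],s['qd'].round(3)); manip.camera("wrist")
E
```

```text
clock: 0.85
eef_pos: [478.0, 473.9, 247.5]
eef_rot: [-3.141, -0.001, 3.14]
wrist_force: [-0.2, 0.1, -0.0]
finger_gap: 81.3
finger_force: 0.0
0.85 [478.00577966 473.87494252 247.54996484] [ 0.023 -0.025  0.012  0.    -0.    -0.001]
0.9 [477.51561422 474.17439888 248.03802259] [ 0.011 -0.013  0.003 -0.001  0.001 -0.001]
0.95 [477.3084699  474.34328858 248.37693069] [ 0.003 -0.007 -0.002 -0.003 -0.001 -0.002]
```

```bash
python3 plate.py w2 545 465 100;  python3 to.py 550 462 60 3.1416 0 3.02; python3 to.py 550 462 20.8 3.1416 0 3.02
```

```text
wrist table 0.6 n 2820 z 10.5 (array([542.2, 463. ]), array([ 50.9, 104.4]), 83.1)
d [-72.5 -12.4 188.7] rot [0.    0.    0.121]
d [-72.5 -12.4 227.9] rot [0.    0.    0.121]
```

In the tool's units: 185 mm is 7.4, 160 mm is 6.4.

```bash
echo '[{"x":-0.96,"y":-0.16,"z":1.6,"rz":0.12},{"x":-1.92,"y":-0.32,"z":3.2,"rz":0.12},{"x":-2.88,"y":-0.48,"z":4.8,"rz":0.12},{"x":-2.88,"y":-0.48,"z":6.4,"rz":0.12},{"x":-2.88,"y":-0.48,"z":7.4,"rz":0.12}]' | python3 nudge.py 64 40
echo '[{"z":0.8},{"z":1.52},{"z":1.68},{"z":1.68}]' | python3 nudge.py; python3 to.py 550 462 20.8 3.1416 0 3.02
```

```text
clock: 1.55
eef_pos: [549.5, 461.1, 59.8]
eef_rot: [-3.139, -0.002, 3.02]
wrist_force: [-0.1, 0.3, -0.5]
finger_gap: 64.1
finger_force: 0.0
clock: 1.95
eef_pos: [550.2, 462.0, 21.4]
eef_rot: [-3.141, -0.0, 3.02]
wrist_force: [-0.2, 1.1, 0.4]
finger_gap: 64.1
finger_force: 0.0
d [ 0.2 -0.   0.6] rot [-0. -0.  0.]
```

Close on it and lift.

```bash
echo '[{},{},{},{},{}]' | python3 nudge.py 30 40; echo '[{"z":-1.2},{"z":-3.2},{"z":-5.2},{"z":-6.8},{"z":-7.6}]' | python3 nudge.py
```

```text
clock: 2.45
eef_pos: [551.0, 462.1, 22.6]
eef_rot: [3.14, 0.001, 3.02]
wrist_force: [-1.0, -1.3, 6.3]
finger_gap: 49.2
finger_force: 40.0
clock: 2.95
eef_pos: [551.1, 462.1, 216.2]
eef_rot: [3.138, 0.004, 3.02]
wrist_force: [0.1, 0.5, -1.4]
finger_gap: 49.2
finger_force: 40.0
```

```bash
python3 to.py 560 395 270 3.1416 0 3.1416; echo '[{"y":-1.4,"z":-1.2,"rz":-0.12},{"y":-2.68,"z":-2,"rz":-0.12},{"y":-2.68,"z":-2,"rz":-0.12},{"y":-2.68,"z":-2,"rz":-0.12},{"y":-2.68,"z":-2,"rz":-0.12}]' | python3 nudge.py; python3 - <<'E'
from h import *
manip.camera("wrist");p,d,M,P=snap("wrist","w3");print(pose()[:3,3])
E
```

```text
d [-17.3 -65.3 -54. ] rot [ 0.004  0.004 -0.122]
clock: 3.45
eef_pos: [542.1, 395.7, 260.1]
eef_rot: [-3.141, -0.001, 3.14]
wrist_force: [0.0, 0.1, -1.4]
finger_gap: 48.9
finger_force: 40.0
[542.10883931 395.86695835 259.86646395]
```

View pics/w3.png

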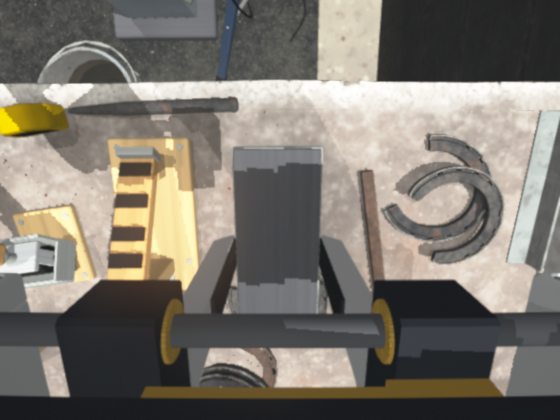

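The held plate sits straight in the fingers. The bed is at u≈110–160, its steel stop at (137,152), and the tape strips at v≈170, 200, 233 and 261. Now I'll fit the bed frame.

```bash
cat > bedfit.py <<'E'
from h import *; import sys
z=np.load(f"pics/{sys.argv[1]}.npz");P=z['P'];p=z['p'].astype(int);q=P.reshape(-1,3);c=p.reshape(-1,3)
m=(q[:,0]>490)&(q[:,0]<720)&(q[:,1]>195)&(q[:,1]<270)&(q[:,2]>40)&(q[:,2]<150)
yel=(c[:,0]-c[:,2]>50)
e=q[:,2]-(50+(q[:,0]-510)*np.tan(np.radians(28)))
g=q[m&yel&(abs(e)<12)]
for _ in range(5):
    mu=g.mean(0);n=np.linalg.svd(g-mu,full_matrices=False)[2][2];n*=np.sign(n[2]);r=(g-mu)@n;g=g[abs(r)<max(1.5,2*r.std())]
print("yellow",len(g),"n",n.round(4),"tilt",np.degrees(np.arccos(n[2])).round(2),"rms",r.std().round(2),"yawdir",np.arctan2(-n[1],-n[0]).round(4))
# all points within 12 of the plane -> tape + board
h=(q-mu)@n
b=q[m&(h>-1.5)&(h<6.5)]
# width edges by slice in x
for x in range(510,660,15):
    s=b[(b[:,0]>x)&(b[:,0]<x+15)];
    if len(s)>10: print(x,len(s),"y",np.percentile(s[:,1],[1,99]).round(1),np.percentile(s[:,1],[1,99]).mean().round(1))
# stop
s=q[m&(h>7.5)&(h<14)&(q[:,0]<530)]; print("stop",len(s),box(s[:,:2]),"x",np.percentile(s[:,0],[2,50,98]).round(1),"y",np.percentile(s[:,1],[1,99]).round(1),"z",np.median(s[:,2]).round(1))
# profile along the mid-line
mid=m&(abs(q[:,1]-230)<12)
for x in np.arange(496,522,2):
    s=q[mid&(q[:,0]>=x)&(q[:,0]<x+2)]; hh=h[mid&(q[:,0]>=x)&(q[:,0]<x+2)]
    if len(s): print(x,"z",np.median(s[:,2]).round(1),"h",np.percentile(hh,[10,50,90]).round(1))
# dark strips along slope
sx=np.array([np.cos(np.radians(28)),0,np.sin(np.radians(28))]);
dk=q[m&(c.max(1)<70)&(h>1)&(h<7)]; t=dk@sx; hist,ed=np.histogram(t,bins=np.arange(t.min(),t.max()+2,2)); print("dark h",np.median((dk-mu)@n).round(2)); print(ed[0].round(1),hist)
E
python3 bedfit.py w3
```

```text
yellow 2256 n [-0.4706  0.0036  0.8823] tilt 28.08 rms 0.7 yawdir -0.0077
510 499 y [216.3 252.7] 234.5
525 454 y [214.8 253.1] 234.0
540 533 y [216.2 253.1] 234.7
555 469 y [214.9 253.1] 234.0
570 575 y [215.3 252.9] 234.1
585 498 y [215.2 253.2] 234.2
600 643 y [215.7 253.2] 234.5
615 420 y [214.7 253. ] 233.9
stop 336 (array([498.2, 233.5]), array([43.8,  9. ]), 89.7) x [493.7 498.1 502.7] y [212.5 255. ] z 55.6
496 z 55.6 h [ 9.8 10.9 11.9]
498 z 56.2 h [ 9.7 10.6 11.2]
500 z 57.1 h [ 9.2 10.3 11.3]
502 z 55.0 h [5.4 7.7 8.8]
504 z 50.8 h [1.5 2.7 5. ]
506 z 48.6 h [-1.2 -0.1  0.8]
508 z 49.9 h [-0.6  0.2  1.2]
510 z 51.5 h [-0.5  0.6  4.8]
512 z 57.1 h [3.8 4.5 5.7]
514 z 58.5 h [3.3 4.7 5.4]
516 z 59.6 h [3.6 4.9 5.5]
518 z 60.0 h [3.9 4.5 5.3]
520 z 61.4 h [3.9 4.9 5.5]
dark h 4.28
478.9 [6 7 2]
```

```bash
cat > b.py <<'E'
# usage: b.py x y z -> move in tool axes to TCP at bed coords, tool square to the bed; shows present bed pose
from h import *; import sys
BR=R.from_euler('xyz',[0,-np.radians(28),0]).as_matrix(); BO=np.array([507,234,48.3])
T=pose(); D=R.from_euler('xyz',[np.pi,np.radians(28),np.pi]).as_matrix(); w=BR@np.array([float(a) for a in sys.argv[1:4]])+BO
print("now bed",(BR.T@(T[:3,3]-BO)).round(1),"d",(T[:3,:3].T@(w-T[:3,3])).round(1),"rot",R.from_matrix(T[:3,:3].T@D).as_rotvec().round(3))
E
python3 b.py 85 0 60
python3 - <<'E'
from h import *
z=np.load("pics/w3.npz");T=z['M']@np.linalg.inv(manip.camera_info("wrist")['mount'])
t=(z['P']-T[:3,3])@T[:3,:3]; m=(abs(t[...,1])<22)&(abs(t[...,2]-12)<12)&(abs(t[...,0])<70)
g=t[m];A=np.c_[g[:,:2],np.ones(len(g))];w=np.linalg.lstsq(A,g[:,2],rcond=None)[0];g=g[abs(g[:,2]-A@w)<3]
A=np.c_[g[:,:2],np.ones(len(g))];w=np.linalg.lstsq(A,g[:,2],rcond=None)[0];print(w,box(g[:,:2]),g.min(0),g.max(0))
E
```

```text
now bed [130.3 161.9 170.3] d [ -12.2 -161.7  118.8] rot [-0.001 -0.49  -0.001]
[1.96513186e-03 6.12780983e-04 1.21014616e+01] (array([10.3, -0. ]), array([100.9,  44. ]), 0.0) [-40.10773108 -21.99857222   9.55982737] [60.75995672 21.99822863 15.3207139 ]
```

```bash
echo '[{"x":-0.12,"y":-1.6,"z":0.4,"ry":-0.12},{"x":-0.24,"y":-3.2,"z":0.8,"ry":-0.25},{"x":-0.36,"y":-4.8,"z":2,"ry":-0.37},{"x":-0.48,"y":-6.48,"z":3.4,"ry":-0.49},{"x":-0.48,"y":-6.48,"z":4.68,"ry":-0.49}]' | python3 nudge.py; echo '[{},{}]' | python3 nudge.py; python3 b.py 85 0 29
```

```text
clock: 4.05
eef_pos: [551.9, 230.8, 142.2]
eef_rot: [-3.141, 0.491, 3.14]
wrist_force: [0.5, -0.4, -1.2]
finger_gap: 48.7
finger_force: 40.0
clock: 4.25
eef_pos: [554.7, 234.1, 145.0]
eef_rot: [3.142, 0.49, 3.14]
wrist_force: [0.8, 0.8, -0.1]
finger_gap: 49.1
finger_force: 40.0
now bed [87.5  0.1 63. ] d [ 2.5 -0.1 34. ] rot [-0.001  0.001 -0.001]
```

```bash
echo '[{"x":0.08,"z":0.4},{"x":0.16,"z":0.8},{"x":0.24,"z":1.16},{"x":0.32,"z":1.32},{"x":0.32,"z":1.32}]' | python3 nudge.py;  echo '[{"x":0.2},{"x":0.36},{"x":0.48},{"x":0.56},{"x":0.56}]' | python3 nudge.py; python3 b.py 60.5 0 27
```

```text
clock: 4.75
eef_pos: [562.4, 233.2, 110.4]
eef_rot: [-3.141, 0.489, 3.14]
wrist_force: [-0.5, 0.3, -1.5]
finger_gap: 49.0
finger_force: 40.0
clock: 5.25
eef_pos: [550.0, 233.2, 104.8]
eef_rot: [-3.142, 0.49, 3.14]
wrist_force: [0.2, 0.5, -1.6]
finger_gap: 48.9
finger_force: 40.0
now bed [64.5 -0.8 29.7] d [4.  0.7 2.7] rot [-0.001  0.001 -0.001]
```

Now creep down to touch the stop.

In the tool's units: 2 mm is 0.08, 1 mm is 0.04.

```bash
echo '[{"x":0.04,"z":0.02},{"x":0.08,"z":0.04},{"x":0.08,"z":0.04}]' | python3 nudge.py; echo '[{"x":0.04,"z":0.02},{"x":0.08,"z":0.04},{"x":0.08,"z":0.04}]' | python3 nudge.py;echo '[{"x":0.04},{"x":0.08,"z":0.02},{"x":0.08,"z":0.02}]' | python3 nudge.py; python3 b.py 60.5 0 27; python3 -c "
from h import *
p,d,M,P=snap('side','s1'); cv2.imwrite('pics/s1c.png',cv2.resize(p[180:290,200:340,::-1],None,fx=5,fy=5)[:600])"
```

```text
clock: 5.55
eef_pos: [548.9, 233.2, 102.8]
eef_rot: [-3.141, 0.49, 3.14]
wrist_force: [-0.4, 0.5, -1.5]
finger_gap: 48.8
finger_force: 40.0
clock: 5.85
eef_pos: [547.5, 233.2, 100.9]
eef_rot: [-3.141, 0.49, 3.14]
wrist_force: [0.5, 0.4, -1.5]
finger_gap: 48.7
finger_force: 40.0
clock: 6.15
eef_pos: [547.2, 233.4, 100.9]
eef_rot: [3.141, 0.493, 3.14]
wrist_force: [5.9, -0.4, 1.4]
finger_gap: 49.1
finger_force: 40.0
now bed [60.2 -0.6 27.6] d [-0.3  0.6  0.6] rot [ 0.     0.004 -0.002]
```

View pics/s1c.png

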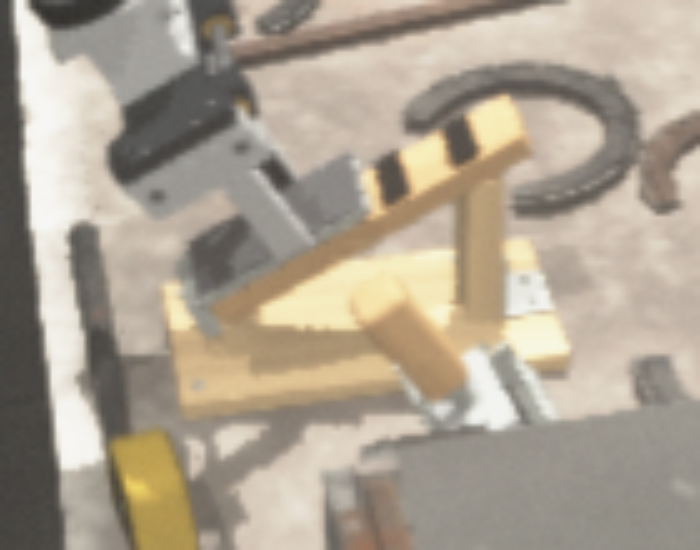

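The plate is down on the bed with its lower end at the stop. The wrist also reads a contact force of about 6 N at the predicted position, so I'll release.

```bash
echo '[{"z":0.024},{"z":0.024}]' | python3 nudge.py; echo '[{},{},{},{}]' | python3 nudge.py 72 40; echo '[{"z":-0.8},{"z":-2},{"z":-4},{"z":-5.6},{"z":-6.4}]' | python3 nudge.py;echo '[{},{},{}]' | python3 nudge.py; python3 to.py 445 -40 250 3.1416 0 3.1416
cat > onbed.py <<'E'
from h import *; import sys
p,d,M,P=snap("wrist",sys.argv[1]); BR=R.from_euler('xyz',[0,-np.radians(28),0]).as_matrix(); BO=np.array([507,234,48.3])
b=(P-BO)@BR; c=p.astype(int)
m=(b[...,2]>10)&(b[...,2]<18)&(abs(b[...,1])<40)&(b[...,0]>-3)&(b[...,0]<190)&((c[...,0]-c[...,2])<30)
g=b[m]; print(len(g),"x",np.percentile(g[:,0],[0.5,99.5]).round(1),"y",np.percentile(g[:,1],[.5,99.5]).round(1),"top z",np.median(g[:,2]).round(1),box(g[:,:2]))
A=np.c_[g[:,:2],np.ones(len(g))];print("plane",np.linalg.lstsq(A,g[:,2],rcond=None)[0].round(4))
h,e=np.histogram(g[:,0],bins=np.arange(0,192,4));print(h)
E
python3 onbed.py w4
```

```text
clock: 6.4
eef_pos: [547.4, 233.4, 100.5]
eef_rot: [3.141, 0.493, 3.14]
wrist_force: [4.0, -2.1, 5.9]
finger_gap: 49.1
finger_force: 40.0
clock: 6.8
eef_pos: [546.2, 233.2, 99.0]
eef_rot: [-3.141, 0.49, 3.14]
wrist_force: [0.5, -0.2, 0.4]
finger_gap: 71.9
finger_force: 0.0
clock: 7.3
eef_pos: [470.4, 233.7, 243.6]
eef_rot: [3.139, 0.493, 3.139]
wrist_force: [0.5, -0.2, -0.2]
finger_gap: 72.0
finger_force: 0.0
clock: 7.6
eef_pos: [471.1, 233.1, 238.9]
eef_rot: [-3.14, 0.488, 3.14]
wrist_force: [-0.3, 0.2, -0.1]
finger_gap: 72.3
finger_force: 0.0
d [  17.5 -273.2  -21.5] rot [-0.001  0.488 -0.002]
4431 x [ -2.1 102.4] y [-23.9  24. ] top z 14.8 (array([50.9,  0.2]), array([106.2,  48.6]), 0.3)
plane [1.80000e-03 7.00000e-03 1.46481e+01]
[187 187 185 172 173 170 183 184 183 171 154 178 182 167 155 178 159 157
 171 142 167 142 162 138 162 105   0   0   0   0   0   0   0   0   0   0
   0   0   0   0   0   0   0   0   0   0   0]
```

```bash
echo '[{"x":0.16,"y":-2,"z":-0.16,"ry":0.12},{"x":0.32,"y":-4,"z":-0.32,"ry":0.24},{"x":0.48,"y":-6,"z":-0.48,"ry":0.37},{"x":0.64,"y":-8,"z":-0.64,"ry":0.488},{"x":0.72,"y":-10,"z":-0.8,"ry":0.488}]' | python3 nudge.py; echo '[{"y":-0.92},{"y":-0.92},{"y":-0.92},{"y":-0.92},{"y":-0.92}]' | python3 nudge.py; python3 plate.py w5 496.5 -45 70
```

```text
clock: 8.15
eef_pos: [445.7, -17.5, 248.4]
eef_rot: [3.14, -0.004, 3.139]
wrist_force: [1.5, 0.3, -0.5]
finger_gap: 71.8
finger_force: 0.0
clock: 8.65
eef_pos: [445.5, -37.2, 249.3]
eef_rot: [3.141, 0.002, 3.141]
wrist_force: [-0.6, -0.3, 0.4]
finger_gap: 71.9
finger_force: 0.0
wrist table 0.6 n 1898 z 10.5 (array([496.6, -43.2]), array([50.3, 69.8]), 53.7)
```

```bash
python3 to.py 496.6 -43.2 21 3.1416 0 2.508; echo '[{"x":-0.4,"y":-0.04,"z":1.6,"rz":0.15},{"x":-0.8,"y":-0.08,"z":3.2,"rz":0.3},{"x":-1.2,"y":-0.12,"z":4.8,"rz":0.45},{"x":-1.6,"y":-0.2,"z":6.4,"rz":0.6},{"x":-2.04,"y":-0.24,"z":7.6,"rz":0.633}]' | python3 nudge.py; echo '[{"z":0.6},{"z":1.2},{"z":1.52},{"z":1.52}]' | python3 nudge.py;  python3 to.py 496.6 -43.2 21 3.1416 0 2.508
```

```text
d [-50.7  -5.9 228.4] rot [0.001 0.002 0.633]
clock: 9.2
eef_pos: [496.5, -43.5, 57.3]
eef_rot: [3.141, 0.0, 2.502]
wrist_force: [1.0, 0.5, -0.3]
finger_gap: 71.9
finger_force: 0.0
clock: 9.6
eef_pos: [496.5, -43.7, 20.9]
eef_rot: [3.141, 0.0, 2.508]
wrist_force: [-0.3, 0.4, -1.0]
finger_gap: 72.0
finger_force: 0.0
d [ 0.2  0.5 -0.1] rot [ 0.  0. -0.]
```

In the tool's units: -230 mm is -9.2, -180 mm is -7.2.

```bash
echo '[{},{},{},{},{}]' | python3 nudge.py 30 40; echo '[{"z":-1.2},{"z":-3.2},{"z":-5.2},{"z":-7.2},{"z":-9.2}]' | python3 nudge.py;echo '[{"rz":-0.15},{"rz":-0.3},{"rz":-0.45},{"rz":-0.6},{"rz":-0.633}]' | python3 nudge.py;echo '[{}]' | python3 nudge.py;python3 b.py 170 0 100; python3 - <<'E'
from h import *
p,d,M,P=snap("wrist","w6");T=M@np.linalg.inv(manip.camera_info("wrist")['mount'])
t=(P-T[:3,3])@T[:3,:3]; m=(abs(t[...,1])<22)&(abs(t[...,2]-12)<8)&(abs(t[...,0])<70)
g=t[m];A=np.c_[g[:,:2],np.ones(len(g))];w=np.linalg.lstsq(A,g[:,2],rcond=None)[0];print(w,g.min(0),g.max(0))
E
```

```text
clock: 10.1
eef_pos: [497.2, -44.3, 22.2]
eef_rot: [3.14, 0.002, 2.507]
wrist_force: [-0.8, 1.9, 6.4]
finger_gap: 49.2
finger_force: 40.0
clock: 10.6
eef_pos: [495.8, -44.1, 253.8]
eef_rot: [3.14, 0.002, 2.507]
wrist_force: [0.9, 0.1, -2.0]
finger_gap: 49.1
finger_force: 40.0
clock: 11.1
eef_pos: [496.2, -44.2, 251.5]
eef_rot: [3.142, 0.002, -3.138]
wrist_force: [0.6, 1.0, -0.8]
finger_gap: 48.9
finger_force: 40.0
clock: 11.2
eef_pos: [496.2, -44.2, 251.5]
eef_rot: [3.142, 0.002, 3.14]
wrist_force: [0.6, 0.3, -1.5]
finger_gap: 49.2
finger_force: 40.0
now bed [  85.9 -278.2  184.4] d [-113.4  278.4   35.3] rot [-0.    -0.487 -0.001]
[8.57914742e-03 1.04099811e-03 1.18590227e+01] [-33.5443759  -21.99705732   9.3658552 ] [35.16696634 21.99414307 19.81686466]
```

In the tool's units: 140 mm is 5.6, -25 mm is -1.

```bash
echo '[{"x":-0.4,"y":1.92,"ry":-0.12},{"x":-1,"y":3.8,"ry":-0.24},{"x":-1.6,"y":5.6,"ry":-0.37},{"x":-2.2,"y":7.4,"ry":-0.487},{"x":-3,"y":9,"ry":-0.487}]' | python3 nudge.py; echo '[{"y":1.08},{"y":2.16},{"y":2.16},{"y":2.16},{"y":2.16}]' | python3 nudge.py;python3 b.py 165 0 31
```

```text
clock: 11.75
eef_pos: [570.3, 182.9, 251.2]
eef_rot: [3.14, 0.492, 3.139]
wrist_force: [-0.0, -0.3, -0.3]
finger_gap: 48.9
finger_force: 40.0
clock: 12.25
eef_pos: [571.9, 233.9, 251.7]
eef_rot: [3.142, 0.489, 3.139]
wrist_force: [-0.3, -0.5, -2.0]
finger_gap: 48.7
finger_force: 40.0
now bed [ 1.528e+02 -1.000e-01  1.491e+02] d [-12.2   0.3 118.1] rot [-0.001  0.    -0.003]
```

In the tool's units: 118 mm is 4.72, 110 mm is 4.4.

```bash
echo '[{"x":-0.16,"z":1.4},{"x":-0.32,"z":2.8},{"x":-0.44,"z":3.8},{"x":-0.44,"z":4.4},{"x":-0.44,"z":4.72}]' | python3 nudge.py; echo '[{"x":0.12},{"x":0.28},{"x":0.44},{"x":0.6},{"x":0.72,"z":0.02}]' | python3 nudge.py;echo '[{},{}]' | python3 nudge.py;python3 b.py 140.2 0 26.8
```

```text
clock: 12.75
eef_pos: [637.2, 233.6, 151.6]
eef_rot: [-3.141, 0.488, 3.139]
wrist_force: [-0.1, 0.1, -1.5]
finger_gap: 48.9
finger_force: 40.0
clock: 13.25
eef_pos: [621.0, 234.7, 144.3]
eef_rot: [3.141, 0.49, 3.14]
wrist_force: [-0.1, -0.6, -1.1]
finger_gap: 49.1
finger_force: 40.0
clock: 13.45
eef_pos: [621.4, 234.7, 144.0]
eef_rot: [3.142, 0.489, 3.14]
wrist_force: [-0.5, 0.1, -1.3]
finger_gap: 49.0
finger_force: 40.0
now bed [146.    0.7  30.8] d [ 5.8 -0.7  4. ] rot [-0.001  0.001 -0.001]
```

The manual's scale: shifts go in units of 25 mm. Converting my numbers, 4 mm is 0.16, 3 mm is 0.12.

```bash
echo '[{"x":0.04,"y":-0.02,"z":0.04},{"x":0.1,"y":-0.02,"z":0.1},{"x":0.16,"y":-0.02,"z":0.12},{"x":0.16,"y":-0.02,"z":0.12}]' | python3 nudge.py; echo '[{"x":0.04,"z":0.012},{"x":0.08,"z":0.02},{"x":0.08,"z":0.02}]' | python3 nudge.py;echo '[{"x":0.04},{"x":0.06},{"x":0.06}]' | python3 nudge.py; python3 b.py 140.2 0 26.8
```

```text
clock: 13.85
eef_pos: [619.1, 234.0, 139.0]
eef_rot: [-3.141, 0.488, 3.14]
wrist_force: [0.9, 0.5, -1.4]
finger_gap: 49.0
finger_force: 40.0
clock: 14.15
eef_pos: [617.6, 234.1, 137.8]
eef_rot: [-3.141, 0.489, 3.14]
wrist_force: [-0.5, -0.6, -1.9]
finger_gap: 49.4
finger_force: 40.0
clock: 14.45
eef_pos: [617.1, 234.1, 138.1]
eef_rot: [3.141, 0.491, 3.14]
wrist_force: [4.5, 0.0, 0.5]
finger_gap: 48.7
finger_force: 40.0
now bed [1.393e+02 1.000e-01 2.760e+01] d [-0.9 -0.1  0.8] rot [-0.     0.002 -0.002]
```

In the tool's units: 0.7 mm is 0.028.

```bash
echo '[{"z":0.028},{"z":0.028}]' | python3 nudge.py; echo '[{},{},{},{}]' | python3 nudge.py 72 40; echo '[{"z":-0.8},{"z":-2},{"z":-3.8},{"z":-5.2},{"z":-6}]' | python3 nudge.py;echo '[{},{},{}]' | python3 nudge.py; python3 onbed.py w7;python3 to.py 520 120 280 3.1416 0.2 3.1416
```

```text
clock: 14.65
eef_pos: [617.4, 234.2, 137.5]
eef_rot: [3.141, 0.491, 3.14]
wrist_force: [4.8, -1.4, 4.4]
finger_gap: 49.7
finger_force: 40.0
clock: 15.05
eef_pos: [616.4, 234.1, 136.2]
eef_rot: [-3.141, 0.488, 3.14]
wrist_force: [0.4, -0.4, 0.1]
finger_gap: 71.5
finger_force: 0.0
clock: 15.55
eef_pos: [545.6, 234.5, 271.9]
eef_rot: [3.14, 0.492, 3.139]
wrist_force: [0.5, 0.4, -0.2]
finger_gap: 71.6
finger_force: 0.0
clock: 15.85
eef_pos: [546.3, 234.0, 267.3]
eef_rot: [-3.141, 0.487, 3.14]
wrist_force: [-0.5, 0.1, 0.8]
finger_gap: 71.8
finger_force: 0.0
8725 x [ -2.1 171.3] y [-23.7  25.2] top z 14.8 (array([85.6,  1.1]), array([177.5,  50.1]), 0.4)
plane [5.00000e-04 5.50000e-03 1.47194e+01]
[234 230 254 217 250 206 251 204 252 199 208 239 200 201 248 200 199 198
 214 225 194 190 192 191 191 190 191 192 188 187 172 165 185 191 191 173
 163 180 181 156 178 177 151  24   0   0   0]
d [  17.2 -114.   -23.3] rot [-0.002  0.287 -0.002]
```

```bash
python3 to.py 480 70 270 3.1416 0.2 3.1416; echo '[{"x":0.4,"y":-1.6,"z":-0.2,"ry":0.1},{"x":0.88,"y":-3.2,"z":-0.4,"ry":0.2},{"x":1.4,"y":-4.8,"z":-0.6,"ry":0.287},{"x":1.92,"y":-5.8,"z":-0.8,"ry":0.287},{"x":2.28,"y":-6.56,"z":-1.32,"ry":0.287}]' | python3 nudge.py; echo '[{},{},{}]' | python3 nudge.py; python3 -c "
from h import *
p,d,M,P=snap('wrist','w8');print(pose()[:3,3])"
```

```text
d [  57.1 -164.1  -33.1] rot [-0.002  0.287 -0.002]
clock: 16.4
eef_pos: [479.5, 68.5, 269.3]
eef_rot: [-3.141, 0.198, 3.138]
wrist_force: [-0.3, 0.6, 0.5]
finger_gap: 71.6
finger_force: 0.0
clock: 16.7
eef_pos: [480.5, 70.8, 270.7]
eef_rot: [-3.142, 0.201, 3.14]
wrist_force: [-0.2, -0.0, -0.3]
finger_gap: 71.5
finger_force: 0.0
[480.42063695  70.91697743 270.69179207]
```

View pics/w8.png

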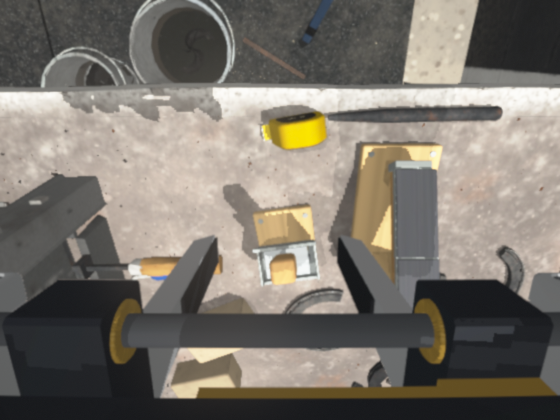

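The roller handle's end face is at about (285,268), inside the trough at (258–318, 245–285), which is turned slightly. Both plates lie straight on the bed at (395–438, 165–280). Next I'll fit the handle's end face and the cradle yaw.

```bash
python3 - <<'E'
from h import *
from scipy.spatial import cKDTree
z=np.load("pics/w8.npz");P=z['P'];c=z['p'].astype(int);q=P.reshape(-1,3);cc=c.reshape(-1,3)
m=(q[:,0]>545)&(q[:,0]<640)&(q[:,1]>35)&(q[:,1]<115)&(q[:,2]>85)&(q[:,2]<200)
g=q[m];print("handle",len(g),g.min(0),g.max(0),g.mean(0))
f=g
for _ in range(6):
    mu=f.mean(0);n=np.linalg.svd(f-mu,full_matrices=False)[2][2];n*=np.sign(n[2]);r=(f-mu)@n;f=f[abs(r)<max(1.2,2*r.std())]
print("endface",len(f),"mu",mu.round(1),"n",n.round(3),"rms",r.std())
# face frame: project on plane axes
def fr(f,mu,n):
    X=np.cross([0,1,0],n);X/=np.linalg.norm(X);Y=np.cross(n,X);ab=np.c_[(f-mu)@X,(f-mu)@Y];ct,s,a=box(ab);print(" rect",ct,s,a,"centre",(mu+ct[0]*X+ct[1]*Y).round(1))
fr(f,mu,n)
# trough walls/base: points at z 15..75
m=(q[:,0]>560)&(q[:,0]<720)&(q[:,1]>10)&(q[:,1]<130)&(q[:,2]>8)&(q[:,2]<85)
g=q[m];w=(cc[m].max(1)-cc[m].min(1))
y=g[w>50];print("wood base",box(y[(y[:,2]<30)][:,:2]),np.percentile(y[y[:,2]<30][:,2],[5,50,95]))
s=g[(w<35)&(g[:,2]>35)];print("steel",len(s),box(s[:,:2]),s.min(0),s.max(0))
for n_ in ("scene","side"):
    zz=np.load(f"pics/{n_}0.npz");Q=cloud(n_,zz['d'],cam2w(n_)).reshape(-1,3);C=zz['p'].reshape(-1,3).astype(int)
    m=(Q[:,0]>545)&(Q[:,0]<640)&(Q[:,1]>35)&(Q[:,1]<115)&(Q[:,2]>85)&(Q[:,2]<200)&(C[:,0]-C[:,2]>45)
    g=Q[m];mu=g.mean(0);d=np.linalg.svd(g-mu,full_matrices=False)[2][0];d*=np.sign(d[2]);print(n_,len(g),mu.round(1),"axis",d.round(3),g.max(0).round(1))
E
```

```text
handle 802 [564.46079631  59.79959467  85.04075164] [639.68840443 112.36137542 162.7620256 ] [579.31394142  78.88353744 147.14893166]
endface 771 mu [578.4  79.4 147.8] n [ 0.543 -0.837  0.069] rms 6.6688818113402935
 rect [33.3 15.9] [100.8  36.2] 29.1 centre [595.8  88.1 116.4]
wood base (array([606.1,  81.5]), array([54.6, 84. ]), 8.4) [10.62268882 12.4622072  13.72730645]
steel 1431 (array([632.5,  85.3]), array([75. , 79.9]), 8.9) [590.81435102  41.15924318  35.15605629] [673.54308126 127.57244269  84.89494509]
scene 117 [580.8  69.7 147. ] axis [-0.517  0.223  0.826] [606.6  88.  163.4]
side 305 [590.9  69.5 135.7] axis [-0.533  0.052  0.845] [617.1  89.5 163.3]
```

```bash
python3 - <<'E'
from h import *
z=np.load("pics/w8.npz");q=z['P'].reshape(-1,3);cc=z['p'].reshape(-1,3).astype(int)
psi=0.15;CR=R.from_euler('ZY',[psi,-np.radians(30)]).as_matrix();print(CR[:,2])
ref=np.array([578,78,150.])
m=(np.linalg.norm(q-ref,axis=1)<60)&(cc[:,0]-cc[:,2]>30)&(q[:,2]>100)
l=(q[m]-ref)@CR; top=np.percentile(l[:,2],90);f=l[l[:,2]>top-4]
print(len(l),len(f),"h",np.percentile(l[:,2],[5,50,90,99]).round(1),box(f[:,:2]),"x",np.percentile(f[:,0],[2,98]).round(1),"y",np.percentile(f[:,1],[2,98]).round(1))
ct=np.array([np.percentile(f[:,0],[1,99]).mean(),np.percentile(f[:,1],[1,99]).mean(),np.median(f[:,2])]);end=ref+CR@ct
A=np.c_[f[:,:2],np.ones(len(f))];print("tilt resid",np.linalg.lstsq(A,f[:,2],rcond=None)[0].round(3))
print("end centre",end.round(1),"foot",(end-142*CR[:,2]).round(1),"grip112",(end-30*CR[:,2]).round(1))
# trough in cradle axes about foot
foot=end-142*CR[:,2]; t=(q-foot)@CR; g=(np.ptp(cc,axis=1)<35)&(abs(t[:,1])<60)&(abs(t[:,0])<60)
for lo,hi in((10,18),(24,31),(55,63)):
    s=t[g&(t[:,2]>lo)&(t[:,2]<hi)]; 
    if len(s): print(lo,hi,len(s),"x",np.percentile(s[:,0],[1,50,99]).round(1),"y",np.percentile(s[:,1],[1,50,99]).round(1))
for n_ in ("scene","side"):
    zz=np.load(f"pics/{n_}0.npz");Q=cloud(n_,zz['d'],cam2w(n_)).reshape(-1,3);C=zz['p'].reshape(-1,3).astype(int)
    t=(Q-foot)@CR; s=t[(C[:,0]-C[:,2]>45)&(abs(t[:,0])<30)&(abs(t[:,1])<30)&(t[:,2]>75)&(t[:,2]<150)]
    print(n_,len(s),np.percentile(s,[2,50,98],axis=0).round(1).tolist())
    k=np.linalg.svd(s-s.mean(0),full_matrices=False)[2][0];print(k.round(3))
E
```

```text
[-0.49438554 -0.07471907  0.8660254 ]
733 585 h [-26.8   6.8   8.2   9. ] (array([ 0.9, -0.8]), array([25.3, 24.7]), 0.5) x [-10.9  12.4] y [-12.3  10.8]
tilt resid [ 4.000e-03 -7.000e-03  6.987e+00]
end centre [575.2  76.8 156.6] foot [645.4  87.4  33.6] grip112 [590.   79.1 130.6]
10 18 118 x [-59.3  18.5  31.2] y [-37.3   8.6  37. ]
24 31 171 x [-21.4   6.2  30.3] y [-39.9 -37.   39.7]
55 63 171 x [-21.4 -19.7 -17.4] y [-38.7  -0.1  37.7]
scene 117 [[-12.3, -17.0, 90.9], [-1.0, -10.9, 139.8], [10.6, 9.1, 146.3]]
[ 0.    -0.298 -0.955]
side 302 [[-10.7, -16.5, 79.2], [2.2, -12.3, 120.4], [13.7, 8.7, 143.4]]
[-0.026  0.135  0.99 ]
```

```bash
python3 to.py 555.4 73.9 191.2 3.1416 0.5236 -2.9916; echo '[{"x":-0.6,"z":0.6,"ry":-0.1,"rz":-0.04},{"x":-1.4,"z":1.2,"ry":-0.2,"rz":-0.1},{"x":-2,"z":2,"ry":-0.3,"rz":-0.15},{"x":-2.28,"y":0.08,"z":2.8,"ry":-0.322,"rz":-0.15},{"x":-2.28,"y":0.08,"z":3.2,"ry":-0.322,"rz":-0.15}]' | python3 nudge.py 60 50 ; echo '[{},{}]' | python3 nudge.py; python3 to.py 590 79.1 130.6 3.1416 0.5236 -2.9916
```

```text
d [-57.6   3.1  92.9] rot [-0.054 -0.322 -0.142]
clock: 17.25
eef_pos: [551.9, 72.8, 202.2]
eef_rot: [-3.081, 0.518, -2.973]
wrist_force: [0.5, 0.9, 0.8]
finger_gap: 60.2
finger_force: 0.0
clock: 17.45
eef_pos: [552.2, 72.5, 205.0]
eef_rot: [-3.081, 0.52, -2.973]
wrist_force: [1.2, -0.3, 0.4]
finger_gap: 60.3
finger_force: 0.0
d [ 3.6  5.2 83.5] rot [-0.052 -0.003  0.016]
```

```bash
echo '[{"x":0.08,"y":0.12,"z":0.6,"rx":-0.052,"ry":-0.003,"rz":0.016},{"x":0.16,"y":0.2,"z":1.6,"rx":-0.052,"ry":-0.003,"rz":0.016},{"x":0.16,"y":0.2,"z":2.48,"rx":-0.052,"ry":-0.003,"rz":0.016},{"x":0.16,"y":0.2,"z":3.08,"rx":-0.052,"ry":-0.003,"rz":0.016},{"x":0.16,"y":0.2,"z":3.32,"rx":-0.052,"ry":-0.003,"rz":0.016}]' | python3 nudge.py; echo '[{},{}]' | python3 nudge.py;python3 to.py 590 79.1 130.6 3.1416 0.5236 -2.9916
```

```text
clock: 17.95
eef_pos: [589.8, 78.6, 130.1]
eef_rot: [3.141, 0.523, -2.992]
wrist_force: [-0.9, 0.0, 0.3]
finger_gap: 59.8
finger_force: 0.0
clock: 18.15
eef_pos: [589.6, 78.6, 131.4]
eef_rot: [3.142, 0.525, -2.991]
wrist_force: [-0.3, -0.3, -1.0]
finger_gap: 60.1
finger_force: 0.0
d [-0.   0.5  1. ] rot [0.    0.001 0.   ]
```

In the tool's units: -140 mm is -5.6, -130 mm is -5.2.

```bash
echo '[{},{},{},{},{}]' | python3 nudge.py 10 50; python3 - <<'E'
from h import *
T=pose();psi=.15;CR=R.from_euler('ZY',[psi,-np.radians(30)]).as_matrix();print("TCP in cradle",(CR.T@(T[:3,3]-[645.4,87.4,33.6])).round(1))
E
echo '[{"z":-0.8},{"z":-2},{"z":-3.6},{"z":-5.2},{"z":-5.6}]' | python3 nudge.py;echo '[{},{}]' | python3 nudge.py; python3 b.py 50 0 220; python3 -c "
from h import *
snap('wrist','w9')"
```

```text
clock: 18.65
eef_pos: [589.4, 78.4, 130.4]
eef_rot: [3.141, 0.524, -2.992]
wrist_force: [-1.3, 0.9, 2.1]
finger_gap: 25.7
finger_force: 50.0
TCP in cradle [ -0.7  -0.5 112.2]
clock: 19.15
eef_pos: [519.7, 67.9, 254.9]
eef_rot: [-3.141, 0.528, -2.991]
wrist_force: [0.6, 0.2, -3.4]
finger_gap: 25.9
finger_force: 50.0
clock: 19.35
eef_pos: [520.1, 68.0, 249.9]
eef_rot: [3.141, 0.521, -2.992]
wrist_force: [0.9, 0.0, -3.6]
finger_gap: 25.9
finger_force: 50.0
now bed [ 106.2 -166.   171.9] d [ 32.4 174.9 -37.1] rot [0.073 0.033 0.131]
```

View pics/w9.png

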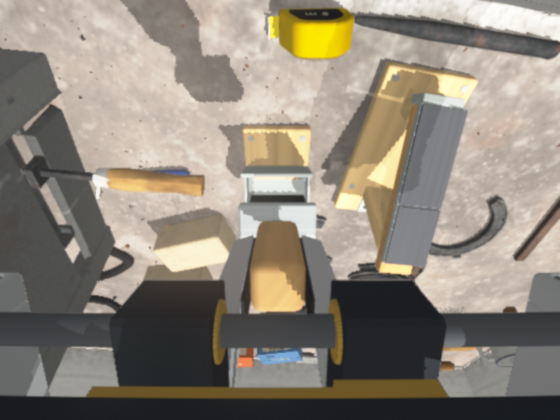

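The roller is held and clear of its rest, with the handle at (278,265) in line with the fingers. The measured weight of about 3.5 N confirms it. Now I'll go above the foot of the bed.

```bash
python3 b.py 5 0 160; python3 b.py 50 0 170;echo '[{"x":0.8,"y":1.6,"z":-0.2,"rx":0.02,"ry":0.01,"rz":0.04},{"x":1.6,"y":3.2,"z":-0.4,"rx":0.04,"ry":0.02,"rz":0.08},{"x":2.2,"y":4.8,"z":-0.2,"rx":0.073,"ry":0.033,"rz":0.131},{"x":2.6,"y":6.2,"rx":0.073,"ry":0.033,"rz":0.131},{"x":3.08,"y":7.24,"z":0.28,"rx":0.073,"ry":0.033,"rz":0.131}]' | python3 nudge.py; echo '[{},{},{}]' | python3 nudge.py; python3 b.py 5 0 130
```

```text
now bed [ 106.  -166.   171.6] d [ 79.1 176.6  21.2] rot [0.073 0.032 0.131]
now bed [ 106.  -166.   171.6] d [ 34.1 171.4  12.4] rot [0.073 0.032 0.131]
clock: 19.9
eef_pos: [429.6, 240.0, 205.1]
eef_rot: [-3.141, 0.489, -3.14]
wrist_force: [0.2, 0.3, -2.7]
finger_gap: 25.7
finger_force: 50.0
clock: 20.2
eef_pos: [431.0, 237.0, 206.6]
eef_rot: [-3.141, 0.49, 3.141]
wrist_force: [0.2, -0.2, -1.8]
finger_gap: 25.7
finger_force: 50.0
now bed [  7.2   3.  175.4] d [ 2.3 -3.  45.4] rot [-0.001  0.001 -0.   ]
```

In the tool's units: 45 mm is 1.8, 41 mm is 1.64.

```bash
echo '[{"x":0.04,"y":-0.06,"z":0.6},{"x":0.08,"y":-0.12,"z":1.2},{"x":0.08,"y":-0.12,"z":1.64},{"x":0.08,"y":-0.12,"z":1.8},{"x":0.08,"y":-0.12,"z":1.8}]' | python3 nudge.py; python3 b.py 5 0 114.5;echo '[{"z":0.06},{"z":0.12},{"z":0.18},{"z":0.24},{"z":0.24}]' | python3 nudge.py;python3 b.py 5 0 114.5
```

```text
clock: 20.7
eef_pos: [450.4, 234.1, 166.1]
eef_rot: [-3.141, 0.49, 3.141]
wrist_force: [-0.1, -1.0, -2.8]
finger_gap: 25.6
finger_force: 50.0
now bed [5.300e+00 1.000e-01 1.306e+02] d [ 0.3 -0.1 16.1] rot [-0.001  0.001 -0.001]
clock: 21.2
eef_pos: [453.1, 234.7, 161.4]
eef_rot: [3.141, 0.491, -3.142]
wrist_force: [-1.8, 0.6, 0.1]
finger_gap: 26.1
finger_force: 50.0
now bed [  5.5   0.7 125.2] d [ 0.5 -0.7 10.7] rot [0.    0.002 0.   ]
```

```bash
cat > f.py <<'E'
from h import *
s=manip.read_state();BR=R.from_euler('xyz',[0,-np.radians(28),0]).as_matrix();BO=np.array([507,234,48.3])
print("BED",(BR.T@(s['eef_pos']-BO)).round(1),"F normal",(BR.T@(s['wrist_force']-[0,0,-2.8])).round(1),s['eef_rot'].round(3))
E
echo '[{"z":0.08},{"z":0.16},{"z":0.24},{"z":0.32},{"z":0.32}]' | python3 nudge.py;python3 f.py
```

```text
clock: 21.7
eef_pos: [456.9, 234.7, 154.2]
eef_rot: [3.141, 0.491, -3.142]
wrist_force: [-6.4, -0.0, 7.4]
finger_gap: 26.0
finger_force: 50.0
BED [  5.5   0.7 117. ] F normal [-0.9 -0.  12. ] [ 3.141  0.491 -3.142]
```

In the tool's units: 1.5 mm is 0.06, 0.8 mm is 0.032.

```bash
echo '[{"z":0.032},{"z":0.06},{"z":0.06}]' | python3 nudge.py;python3 f.py; echo '[{"x":-0.08},{"x":-0.2},{"x":-0.32}]' | python3 nudge.py; python3 f.py
```

```text
clock: 22.0
eef_pos: [457.6, 234.7, 153.0]
eef_rot: [3.141, 0.491, 3.142]
wrist_force: [-6.1, -0.2, 8.1]
finger_gap: 26.1
finger_force: 50.0
BED [  5.5   0.7 115.7] F normal [-0.3 -0.2 12.5] [3.141 0.491 3.142]
clock: 22.3
eef_pos: [464.6, 234.7, 156.9]
eef_rot: [3.141, 0.491, -3.142]
wrist_force: [-6.6, -0.1, 8.7]
finger_gap: 25.9
finger_force: 50.0
BED [ 13.6   0.7 115.8] F normal [-0.4 -0.1 13.3] [ 3.141  0.491 -3.142]
```

```bash
python3 onbed.py w10; python3 f.py; python3 - <<'E'
from h import *
z=np.load("pics/w10.npz");BR=R.from_euler('xyz',[0,-np.radians(28),0]).as_matrix(); BO=np.array([507,234,48.3]);b=((z['P']-BO)@BR).reshape(-1,3)
for x in range(-10,180,10):
    s=b[(abs(b[:,0]-x)<5)&(abs(b[:,1])<24)&(b[:,2]>5)&(b[:,2]<20)]
    print(x,len(s),np.median(s[:,2]).round(2) if len(s) else 0,end="; ")
E
```

```text
1288 x [ -2.9 173.1] y [-23.2  26.3] top z 14.6 (array([85.4,  1. ]), array([177.1,  49.7]), 0.4)
plane [2.13000e-02 1.70000e-03 1.12325e+01]
[ 55   9   0   0   0   0   0   0   0   0   0   0   0   0   0   0   0   0
   0   0   0   0   0   0   0   3  21  73   1   0   0   0   0   0   0   0
   0 100 190 169 172 170 163  35   0   0   0]
BED [ 14.    0.7 115.8] F normal [-0.6 -1.  13. ] [3.141 0.491 3.142]
-10 363 10.67; 0 381 10.68; 10 6 10.73; 20 0 0; 30 0 0; 40 0 0; 50 0 0; 60 0 0; 70 0 0; 80 0 0; 90 0 0; 100 8 13.61; 110 136 15.4; 120 0 0; 130 0 0; 140 0 0; 150 237 14.77; 160 400 14.75; 170 325 14.45;
```

Depth shows the lower end already down, with its top at 10.7 against 14.6 before. That fits a spring about half-way in. Rolling on at this height.

In the tool's units: -4 mm is -0.16, -20 mm is -0.8.

```bash
echo '[{"x":-0.16},{"x":-0.32},{"x":-0.48},{"x":-0.64},{"x":-0.8}]' | python3 nudge.py;python3 f.py; echo '[{"x":-0.16},{"x":-0.32},{"x":-0.48},{"x":-0.64},{"x":-0.8}]' | python3 nudge.py; python3 f.py
```

```text
clock: 22.85
eef_pos: [482.4, 234.7, 166.4]
eef_rot: [3.141, 0.491, -3.142]
wrist_force: [-6.3, -0.6, 8.9]
finger_gap: 26.0
finger_force: 50.0
BED [ 33.8   0.7 115.8] F normal [-0.  -0.6 13.3] [ 3.141  0.491 -3.142]
clock: 23.35
eef_pos: [500.1, 234.7, 175.9]
eef_rot: [3.141, 0.492, -3.142]
wrist_force: [-6.8, -0.1, 8.6]
finger_gap: 25.5
finger_force: 50.0
BED [ 53.8   0.7 115.9] F normal [-0.7 -0.1 13.2] [ 3.141  0.492 -3.142]
```

In the tool's units: -12 mm is -0.48, -20 mm is -0.8.

```bash
echo '[{"x":-0.16},{"x":-0.32},{"x":-0.48},{"x":-0.64},{"x":-0.8}]' | python3 nudge.py;python3 f.py; echo '[{"x":-0.16},{"x":-0.32},{"x":-0.48},{"x":-0.6,"z":-0.016},{"x":-0.72,"z":-0.04}]' | python3 nudge.py; python3 f.py
```

```text
clock: 23.85
eef_pos: [517.8, 234.7, 185.4]
eef_rot: [3.141, 0.492, 3.142]
wrist_force: [-5.9, 0.2, 7.4]
finger_gap: 25.7
finger_force: 50.0
BED [ 73.8   0.7 116. ] F normal [-0.4  0.2 11.8] [3.141 0.492 3.142]
clock: 24.35
eef_pos: [533.1, 234.7, 194.7]
eef_rot: [3.141, 0.492, 3.141]
wrist_force: [-6.5, -1.0, 7.5]
finger_gap: 25.7
finger_force: 50.0
BED [ 91.8   0.7 117. ] F normal [-0.9 -1.  12.1] [3.141 0.492 3.141]
```

```bash
echo '[{"x":-0.08,"z":-0.012},{"x":-0.16,"z":-0.02},{"x":-0.24,"z":-0.02}]' | python3 nudge.py; python3 f.py; echo '[{"x":-0.08},{"x":-0.16},{"x":-0.24}]' | python3 nudge.py; python3 f.py
```

```text
clock: 24.65
eef_pos: [537.8, 234.7, 197.6]
eef_rot: [3.141, 0.49, 3.142]
wrist_force: [-7.0, 0.5, 6.2]
finger_gap: 25.6
finger_force: 50.0
BED [ 97.3   0.7 117.3] F normal [-2.   0.5 11.3] [3.141 0.49  3.142]
clock: 24.95
eef_pos: [543.4, 234.7, 200.7]
eef_rot: [3.141, 0.491, -3.142]
wrist_force: [-5.7, -0.3, 7.5]
finger_gap: 26.0
finger_force: 50.0
BED [103.7   0.7 117.5] F normal [-0.2 -0.3 11.7] [ 3.141  0.491 -3.142]
```

In the tool's units: -12 mm is -0.48, -9 mm is -0.36.

```bash
echo '[{"x":-0.12},{"x":-0.24,"z":0.012},{"x":-0.36,"z":0.032},{"x":-0.48,"z":0.048},{"x":-0.64,"z":0.06}]' | python3 nudge.py;python3 f.py; echo '[{"x":-0.16},{"x":-0.32},{"x":-0.48},{"x":-0.64},{"x":-0.8}]' | python3 nudge.py; python3 f.py
```

```text
clock: 25.45
eef_pos: [558.1, 234.7, 206.9]
eef_rot: [3.141, 0.491, -3.141]
wrist_force: [-6.6, -0.0, 8.3]
finger_gap: 25.9
finger_force: 50.0
BED [119.6   0.7 116. ] F normal [-0.7 -0.  12.9] [ 3.141  0.491 -3.141]
clock: 25.95
eef_pos: [576.0, 234.7, 216.6]
eef_rot: [3.141, 0.492, 3.142]
wrist_force: [-6.0, -0.4, 8.1]
finger_gap: 25.7
finger_force: 50.0
BED [139.9   0.7 116.2] F normal [-0.2 -0.4 12.4] [3.141 0.492 3.142]
```

In the tool's units: -18 mm is -0.72, -16 mm is -0.64.

```bash
echo '[{"x":-0.16},{"x":-0.32},{"x":-0.48},{"x":-0.64},{"x":-0.72}]' | python3 nudge.py; python3 f.py;  echo '[{"x":-0.12},{"x":-0.24},{"x":-0.32},{"x":-0.32}]' | python3 nudge.py; python3 f.py
```

```text
clock: 26.45
eef_pos: [592.0, 234.7, 225.2]
eef_rot: [3.141, 0.492, 3.141]
wrist_force: [-6.2, -0.5, 7.1]
finger_gap: 25.7
finger_force: 50.0
BED [158.1   0.7 116.3] F normal [-0.8 -0.5 11.7] [3.141 0.492 3.141]
clock: 26.85
eef_pos: [599.1, 234.7, 229.1]
eef_rot: [3.141, 0.492, 3.141]
wrist_force: [-4.6, -0.1, 8.2]
finger_gap: 26.2
finger_force: 50.0
BED [166.2   0.7 116.4] F normal [ 1.1 -0.1 11.9] [3.141 0.492 3.141]
```

Done to x≈167, near the top edge at 175. Lift off and check the bedding.

In the tool's units: -85 mm is -3.4, -80 mm is -3.2.

```bash
echo '[{"z":-0.4},{"z":-1.2},{"z":-2.4},{"x":1.2,"y":-1.6,"z":-3},{"x":2.4,"y":-3.2,"z":-3.4}]' | python3 nudge.py; echo '[{},{},{}]' | python3 nudge.py; cat > prof.py <<'E'
from h import *; import sys
snap("wrist",sys.argv[1]);z=np.load(f"pics/{sys.argv[1]}.npz");BR=R.from_euler('xyz',[0,-np.radians(28),0]).as_matrix(); BO=np.array([507,234,48.3]);b=((z['P']-BO)@BR).reshape(-1,3)
for x in range(3,180,6):
    s=b[(abs(b[:,0]-x)<3)&(abs(b[:,1])<22)&(b[:,2]>5)&(b[:,2]<22)]
    print(x,len(s),np.median(s[:,2]).round(2) if len(s) else 0,end="; ")
s=b[(b[:,2]>8)&(b[:,2]<20)&(abs(b[:,1])<30)&(b[:,0]>-20)]; print(len(s),s[:,0].max())
s=b[(b[:,2]>-3)&(b[:,2]<2)&(abs(b[:,1])<18)&(b[:,0]>174)&(b[:,0]<192)];print("board",len(s),np.median(s[:,2]) if len(s) else 0)
E
python3 prof.py w11; python3 f.py
```

```text
clock: 27.35
eef_pos: [506.4, 156.6, 275.0]
eef_rot: [-3.141, 0.491, -3.14]
wrist_force: [0.9, -1.3, -2.6]
finger_gap: 25.8
finger_force: 50.0
clock: 27.65
eef_pos: [508.1, 157.4, 275.2]
eef_rot: [3.142, 0.491, -3.142]
wrist_force: [0.3, 0.1, -3.1]
finger_gap: 25.5
finger_force: 50.0
3 254 11.36; 9 252 11.44; 15 250 11.37; 21 249 11.56; 27 252 11.51; 33 207 11.4; 39 247 11.45; 45 246 11.36; 51 243 11.5; 57 204 11.45; 63 244 11.33; 69 206 11.41; 75 232 11.4; 81 201 11.44; 87 235 11.39; 93 200 11.39; 99 207 11.47; 105 185 10.88; 111 195 11.46; 117 195 11.51; 123 198 11.32; 129 195 11.44; 135 193 11.39; 141 199 11.47; 147 179 11.48; 153 189 11.36; 159 183 11.31; 165 185 11.45; 171 186 11.34; 177 1 9.95; 7349 174.09798539585944
board 280 0.4267495074632363
BED [107.4 -76.4 199.7] F normal [0.2 0.6 0.6] [-3.142  0.49  -3.141]
```

View pics/w11.png

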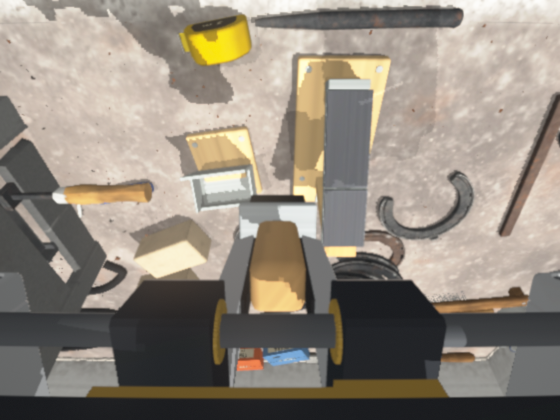

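Both plates are fully bedded: the tops read 11.4 with the board at 0.4, all along. The view shows them straight on the bed and the empty rest at (188–255, 168–210). Now I'll return the roller to it.

```bash
cat > c.py <<'E'
# c.py x y z : to TCP in cradle coords, tool along the rest's axis
from h import *; import sys
CR=R.from_euler('ZY',[.15,-np.radians(30)]).as_matrix();CO=np.array([645.4,87.4,33.6])
T=pose();D=R.from_euler('xyz',[np.pi,np.radians(30),np.pi+.15]).as_matrix();w=CR@np.array([float(a) for a in sys.argv[1:4]])+CO
print("now",(CR.T@(T[:3,3]-CO)).round(1),"d",(T[:3,:3].T@(w-T[:3,3])).round(1),"rot",R.from_matrix(T[:3,:3].T@D).as_rotvec().round(3))
E
python3 c.py 3 0 240; echo '[{"x":0.12,"y":-1,"z":-0.32,"rx":-0.03,"ry":-0.01,"rz":-0.05},{"x":0.24,"y":-2,"z":-0.48,"rx":-0.05,"ry":-0.025,"rz":-0.1},{"x":0.32,"y":-3,"z":-0.48,"rx":-0.073,"ry":-0.033,"rz":-0.131},{"x":0.4,"y":-3.6,"z":-0.2,"rx":-0.073,"ry":-0.033,"rz":-0.131}]' | python3 nudge.py; echo '[{},{},{}]' | python3 nudge.py; python3 c.py 3 0 200
```

```text
now [ 12.2  89.9 271.8] d [ -3.6 -87.7  38.3] rot [-0.073 -0.033 -0.131]
clock: 28.1
eef_pos: [496.9, 66.0, 275.4]
eef_rot: [-3.141, 0.525, -2.99]
wrist_force: [-0.3, 0.1, -3.2]
finger_gap: 25.8
finger_force: 50.0
clock: 28.4
eef_pos: [496.6, 67.9, 275.0]
eef_rot: [3.141, 0.523, -2.991]
wrist_force: [-0.4, 0.3, -3.1]
finger_gap: 25.7
finger_force: 50.0
now [ -9.2   3.  284. ] d [-12.3  -3.1  84. ] rot [ 0.001 -0.     0.001]
```

In the tool's units: 84 mm is 3.36, 70 mm is 2.8.

```bash
echo '[{"x":-0.2,"y":-0.08,"z":0.8},{"x":-0.48,"y":-0.12,"z":1.8},{"x":-0.48,"y":-0.12,"z":2.8},{"x":-0.48,"y":-0.12,"z":3.36},{"x":-0.48,"y":-0.12,"z":3.36}]' | python3 nudge.py; echo '[{},{}]' | python3 nudge.py; python3 c.py 3 0 116
```

```text
clock: 28.9
eef_pos: [548.5, 72.9, 206.2]
eef_rot: [3.141, 0.52, -2.991]
wrist_force: [-0.7, 0.9, -2.9]
finger_gap: 26.1
finger_force: 50.0
clock: 29.1
eef_pos: [548.7, 72.3, 209.2]
eef_rot: [3.142, 0.525, -2.991]
wrist_force: [-0.3, -0.4, -2.7]
finger_gap: 25.8
finger_force: 50.0
now [  3.   -0.5 201. ] d [ 0.1  0.5 85. ] rot [0.    0.001 0.   ]
```

```bash
echo '[{"z":0.8},{"z":1.6},{"z":2.2},{"z":2.72},{"z":3}]' | python3 nudge.py; echo '[{"z":0.12},{"z":0.24},{"z":0.36},{"z":0.36}]' | python3 nudge.py; python3 c.py 0 0 113
```

```text
clock: 29.6
eef_pos: [585.9, 77.7, 143.2]
eef_rot: [3.141, 0.524, -2.991]
wrist_force: [-0.2, -0.8, -1.9]
finger_gap: 25.5
finger_force: 50.0
clock: 30.0
eef_pos: [590.2, 78.2, 135.4]
eef_rot: [3.141, 0.524, -2.992]
wrist_force: [-0.3, 0.1, -2.8]
finger_gap: 25.8
finger_force: 50.0
now [  2.4  -0.9 116.2] d [2.4 0.9 3.2] rot [ 0.  0. -0.]
```

In the tool's units: 3 mm is 0.12, 2 mm is 0.08.

```bash
echo '[{"x":0.04,"z":0.06},{"x":0.08,"z":0.12},{"x":0.08,"z":0.14},{"x":0.08,"z":0.14}]' | python3 nudge.py; python3 c.py 0 0 112; echo '[{},{},{},{},{}]' | python3 nudge.py 56; echo '[{"z":-0.6},{"z":-2},{"z":-3.6},{"z":-5.4},{"z":-6.6}]' | python3 nudge.py; echo '[{},{},{},{}]' | python3 nudge.py; python3 prof.py w12; python3 - <<'E'
from h import *
p,d,M,P=snap("scene","sc2");snap("side","si2")
z=np.load("pics/w12.npz");q=z['P'].reshape(-1,3);c=z['p'].reshape(-1,3).astype(int)
CR=R.from_euler('ZY',[.15,-np.radians(30)]).as_matrix();CO=np.array([645.4,87.4,33.6])
l=(q-CO)@CR;m=(c[:,0]-c[:,2]>30)&(abs(l[:,0])<45)&(abs(l[:,1])<45)&(l[:,2]>100)&(l[:,2]<200);f=l[m];f=f[f[:,2]>np.percentile(f[:,2],90)-5]
print("\nend face in rest",len(f),np.percentile(f,[2,50,98],axis=0).round(1).tolist())
v=lambda f:np.load(f"pics/{f}.npz")['p'][190:320,180:380,::-1]
a=[np.load(f"pics/{f}.npz")['p'][170:330,190:390,::-1] for f in("sc2","si2")]
cv2.imwrite("pics/fin.png",cv2.resize(np.hstack(a),None,fx=2,fy=2))
E
```

```text
clock: 30.4
eef_pos: [590.1, 78.2, 131.3]
eef_rot: [3.141, 0.524, -2.992]
wrist_force: [-0.1, -0.1, -3.0]
finger_gap: 25.8
finger_force: 50.0
now [  0.3  -0.9 112.6] d [0.3 0.9 0.6] rot [ 0. -0. -0.]
clock: 30.9
eef_pos: [590.2, 78.2, 131.4]
eef_rot: [3.141, 0.524, -2.992]
wrist_force: [-0.6, -0.5, -0.3]
finger_gap: 55.6
finger_force: 0.0
clock: 31.4
eef_pos: [507.7, 65.7, 276.9]
eef_rot: [-3.141, 0.526, -2.991]
wrist_force: [0.7, 0.2, 0.1]
finger_gap: 55.8
finger_force: 0.0
clock: 31.8
eef_pos: [508.6, 65.9, 272.8]
eef_rot: [3.141, 0.521, -2.992]
wrist_force: [0.3, -0.8, 0.9]
finger_gap: 55.9
finger_force: 0.0
3 217 11.27; 9 227 11.38; 15 222 11.44; 21 217 11.26; 27 215 11.39; 33 211 11.48; 39 214 11.46; 45 204 11.45; 51 205 11.41; 57 202 11.34; 63 200 11.49; 69 197 11.42; 75 192 11.55; 81 191 11.43; 87 193 11.41; 93 185 11.45; 99 180 11.36; 105 177 10.49; 111 178 11.4; 117 180 11.47; 123 172 11.41; 129 172 11.5; 135 173 11.47; 141 167 11.48; 147 164 11.41; 153 162 11.38; 159 157 11.38; 165 159 11.22; 171 153 11.07; 177 0 0; 6612 175.44917019805618
board 242 0.1298571853254248

end face in rest 646 [[-13.1, -11.5, 138.7], [-1.4, 0.5, 141.9], [11.1, 12.5, 143.8]]
```

View pics/fin.png

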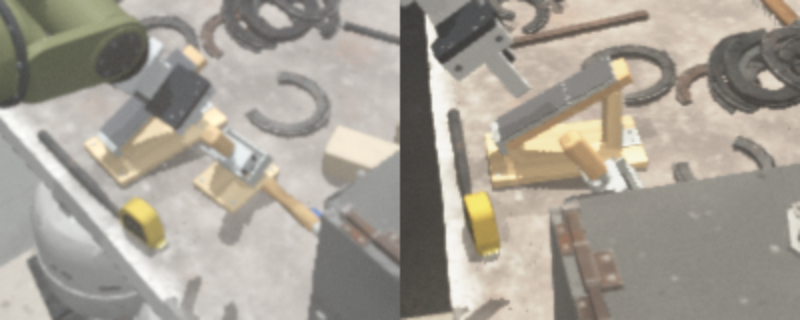

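The roller sits in its rest, with its end face at 142 above the floor and centred. Both plates are down on the bed against the stop, the gripper is clear, and nothing else has moved.

```bash
python3 -c "
from cell import manip
print(manip.sign_off())"
```

```text
the job is handed in; nothing more can be done
None
```

I handed the job in at about 32 s of the 72 s allowed: both plates are against the stop and bedded along their whole length, the roller is back in its rest, and the other things on the worktop look untouched. No verdict came back.

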